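# Push the lens-tissue carton home down its dispenser lane

### The job

Load the lens-tissue dispenser: with the fingers, push the white and blue carton of lens tissue along the grey plate and down the narrow lane between the two aluminium rails, until its end sits against the orange stop, then leave it there. Only push it, never lift or tip it or let it slide off the plate, and let neither the carton nor the robot touch a rail. Leave the bottles, dish and everything else around the lane where they are.

Things in the scene. Friction and masses are not known exactly. Their poses are not given: they have to be found in the camera images.
- tissue_carton: flat white carton of lens tissue, blue printed top, 70 x 110 x 18 mm (x, y, z), solid, 80 to 170 g, friction about 0.5 to 1. Origin: centre of its underside; z up. It starts flat on the grey plate with its centre 100 to 130 mm before lane_mouth, up to 25 mm off the centre line; its y axis (long side) points toward the stop within 13 degrees
- lane_mouth (a point): midway between the near ends of the two rails, on top of the grey base plate (fixed, 5 mm above the table). x points level into the lane, to the stop; y left of that; z up. The plate reaches 90 mm either side of the centre line and 215 mm before the mouth (x = -215 mm): the flat open apron where the carton starts
- lane_end (a point): centre of the face of the end stop's orange pad, at the level of the plate's top, 220 mm beyond lane_mouth, same axes. The stop is rigid and 22 mm high, the pad 76 mm wide. Home, the carton's leading short end lies against this face, its centre 55 mm before this point
- rail_left: aluminium guide rail on the lane's +y side, fixed, 222 mm long, 10 mm thick, 20 mm above the plate, with a foot 3 mm high and 12 mm wide outside. Inner face 45 mm from the centre line (lane 90 mm wide inside). Origin not on the rail: on the lane's centre line at table height, 35 mm inside the mouth
- rail_right: the same rail mirrored, on the lane's -y side; same origin
- stain_vial: bystander, to be left alone: a brown glass stain vial with a white screw cap, 25 mm across, 59 mm tall, upright on the table beside the rail at the lane's +y side. Origin at the centre of its underside
- petri_dish: bystander, to be left alone: a round clear petri dish with pink agar, 64 mm across, 14 mm high, on the table beside the rail at the lane's -y side. Origin at the centre of its underside
- sample_flask: bystander, to be left alone: a clear, pale square sample flask with a white ribbed cap, 50 x 43 mm, 87 mm tall, upright on the table beyond the end stop. Origin at the centre of its underside
- slide_carton: bystander, to be left alone: a small green carton of microscope slides, 78 x 28 x 20 mm, lying on the table beside the -y rail near the end stop. Origin at the centre of its underside
- ink_bottle: bystander, to be left alone: a small black bottle, 20 x 30 mm, 54 mm tall, upright on the table beside the +y rail near the end stop. Origin at the centre of its underside
Things that resemble listed ones, but are neither listed nor needed, are in the scene too. Leave any turquoise look-alike of the tissue_carton alone.

How it is judged:
On the way:
1. the carton is lined up and its leading end has entered the lane between the rails (x of tissue_carton in the frame of lane_mouth between -0.045 and 0.12 m and y of tissue_carton in the frame of lane_mouth between -0.011 and 0.011 m), for 0.05 s.
At the end, for the whole second after the job is handed in: The carton lies flat on the base plate between the rails, its centre within 60 mm of the end stop (its end within 5 mm), within 10 mm of the lane's centre line and 10 degrees of its direction, at rest; the bystanders stand upright within 15 mm of where they were (x of tissue_carton in the frame of lane_end between -0.06 and -0.05 m and y of tissue_carton in the frame of lane_end between -0.01 and 0.01 m and z of tissue_carton in the frame of lane_end below 0.003 m and angle between the y axis of tissue_carton and the x axis of lane_end, either way round below 0.17 rad and angle between tissue_carton's own z axis and vertical below 0.05 rad and linear speed of tissue_carton below 0.01 m/s and angle between each of stain_vial, petri_dish, sample_flask, slide_carton, ink_bottle's own z axis and vertical below 0.1 rad and distance of each of stain_vial, petri_dish, sample_flask, slide_carton, ink_bottle from where it was at the start of the episode below 0.015 m); the robot touches nothing.
It fails at once if the carton or the robot touches a guide rail (contact force between anything else and rail_left above 0.3 N or contact force between anything else and rail_right above 0.3 N).
It fails at once if the carton is lifted (more than 6 mm off the base plate) or tipped (z of tissue_carton in the frame of lane_mouth above 0.006 m or angle between tissue_carton's own z axis and vertical above 0.15 rad).
It fails at once if the carton is pushed off the base plate (z of tissue_carton in the frame of lane_mouth below -0.003 m).
It fails at once if a bystander is moved by more than 15 mm or tipped (distance of any of stain_vial, petri_dish, sample_flask, slide_carton, ink_bottle from where it was at the start of the episode above 0.015 m or angle between any of stain_vial, petri_dish, sample_flask, slide_carton, ink_bottle's own z axis and vertical above 0.3 rad).
It also fails if it takes over 72 s, if anything falls off the work surface, if the arm or the gripper's body presses on something with over 40 N, if the wrist force passes 120 N, or if a joint passes its speed limit or range.

### The arm

A 6-joint arm with a two-finger parallel gripper is mounted at the origin on a cart in front of the work surface, level with it; the furniture and walls round the work are solid. World frame = base frame: x ahead of the robot, y to its left, z up, the work surface at z = 0. Lengths are in m, angles in rad, forces in N, time in s.
With the tool pointing down it reaches from about 0.225 to 0.875 m from the base axis. Payload 3.4 kg.
Tool frame: the origin (TCP) lies at the very end of the fingers, on their centre line; the grasp point (between the pads) lies 19 mm behind it (manip.pinch_z is the distance from the TCP to the grasp point, in m); z points along the fingers, y is the line along which they close (so a half turn about z gives the same grasp; the last joint's range is limited). The gripper opens to 85 mm and grips with 20 to 120 N. Pads are 22 mm wide; open, the fingers measure 114 mm over their backs; the gripper's body (76 mm by 85 mm) begins 54 mm behind the grasp point. The pads swing forward as they close: fully open they stand 13 mm farther back than shut.
Start: joints at [1.152, 0.276, 1.505, -0, 1.361, -0.121], TCP at [0.169, 0.55, 0.231] pointing down, gripper open.
Joint ranges: [-2.89, 2.89], [-0.75, 2.08], [0.22, 2.7], [-1.18, 4.32], [0.11, 2.71], [-2.7, 2.7]. Speed limits (rad/s): [2.57, 2.57, 3.14, 3.14, 3.14, 3.14].

### API

Orientations are given as a unit quaternion [w, x, y, z].
In Python, from rig import manip gives the robot as it stands. The module is installed in compiled form; this text tells all that it offers.
- The arm moves only by the shell command python3 -m jog 'ROWS' [FORCE]. ROWS is JSON, a list of rows, each an object of numbers: "dx", "dy", "dz": the shift along the tool's x, y, z each as a share of 25 cm, from -1 to 1; "ax", "ay", "az": the turn, a rotation vector about the tool's x, y, z each as a share of 90 degrees, from -1 to 1; "grip": the opening, from -1 (shut) to 1 (fully open), so that 0 is half open. A call has 1 to 5 rows; each row is the pose to reach, as a shift and turn from the pose commanded when the call began, along the tool's axes at that moment; what a row does not reach only later rows make up. A row lasts 1/12 s, in which the tool goes at most 41.7 mm and 7.16 degrees, less where a joint would pass 70% of its speed; a pose out of reach is approached as far as the arm can. A call with a number of a shift or a turn outside -1 to 1 is refused whole. A call with a gripper value outside its range is refused whole. The fingers move at their own pace and stop on an object; FORCE is the grip in N (left out, the last holds). Time passes only in rows, so rows that repeat a pose let the fingers close. It gives the time, the measured TCP pose, the force, the opening and the grip force at its end, in the units of the state.
- manip.get_state(): the state, without advancing time (a new reading comes with each control period).
- manip.get_image(name): name is "side" or "top" or "wrist"; returns a dict with "img" (400x640x3 uint8, red, green, blue), "mtx" (3x3 intrinsics, pixels), "k1" (the pictures are not rectified: a ray, as slopes to the right and down, at radius r is drawn at 1 + k1 r^2 times it, then the intrinsics apply), "world_to_cam" (4x4, takes a point from world to camera coordinates); the wrist camera has in their place "T_tool_cam" (4x4, takes a point from camera to tool coordinates, whose origin is the TCP and whose axes are the flange's). Camera axes: x right, y down, z forward; pixel columns grow to the right and rows downward; lengths in m; the calibration is good to about 2 mm. A picture is of the moment at which its call begins: read the wrist's pose just before it. There is no depth.
- manip.sign_off(): hands the job in; it is judged then, once.
The state is a dict: "clock": time; "qpos": joint angles; "qd": joint speeds; "effort": joint torques, N m; "position": TCP position; "ee_rot": TCP orientation; "contact_force": force on the tool from outside, world axes, zero at the start; "moment": the same for the moment, N m; "width": finger opening in m; "gripper_force": force on a finger pad.
Only numpy, scipy, OpenCV 4.12 (cv2) and the standard library are available. Lean on these libraries where they do the work, as an engineer would, in place of code of your own. Each camera call takes 0.05 s, during which the arm holds its last target. There are 200 camera calls.

## Working session

There is one attempt and no reset: what is moved stays moved. The work goes in short steps, Python scripts to look and compute and a shell command to move; the robot and the scene stay as the last step left them, time stands still between calls to the robot, and variables do not carry over. Pictures are saved under pics/ and viewed, at most 10 in all, crops included, and the job is handed in when it is done.

```bash
mkdir -p pics; cat > h.py <<'E'
import numpy as np, cv2, json
from rig import manip
from scipy.spatial.transform import Rotation as R
def grab(n):
    d=manip.get_image(n); return d
def save(d,f,crop=None,s=1):
    im=d["img"][:,:,::-1]
    if crop: im=im[crop[1]:crop[3],crop[0]:crop[2]]
    if s!=1: im=cv2.resize(im,None,fx=s,fy=s,interpolation=cv2.INTER_CUBIC)
    cv2.imwrite("pics/"+f,im)
def pix2w(d,uv,z):
    K=np.array(d["mtx"]);T=np.array(d["world_to_cam"]);k=d["k1"]
    out=[]
    for u,v in uv:
        p=np.linalg.solve(K,[u,v,1])[:2]; q=p.copy()
        for _ in range(30): q=p/(1+k*(q@q))
        r=T[:3,:3].T@np.array([q[0],q[1],1]); o=-T[:3,:3].T@T[:3,3]
        out.append(o+r*(z-o[2])/r[2])
    return np.array(out)
def w2pix(d,P):
    K=np.array(d["mtx"]);T=np.array(d["world_to_cam"]);k=d["k1"]
    c=np.c_[P,np.ones(len(P))]@T.T; s=c[:,:2]/c[:,2:3]; s=s*(1+k*(s**2).sum(1,keepdims=True))
    return s@K[:2,:2].T+K[:2,2]
E
python3 - <<'E'
from h import *
s=manip.get_state(); print({k:np.round(s[k],3).tolist() for k in("clock","position","ee_rot","width","contact_force")})
for n in("top","side"):
    d=grab(n); save(d,n+"0.png"); np.save(n+"0.npy",d,allow_pickle=True)
E
```

```text
{'clock': 0.0, 'position': [0.168, 0.549, 0.23], 'ee_rot': [-0.0, 0.148, 0.989, -0.001], 'width': 0.086, 'contact_force': [-0.905, -0.155, -1.206]}
```

View pics/top0.png

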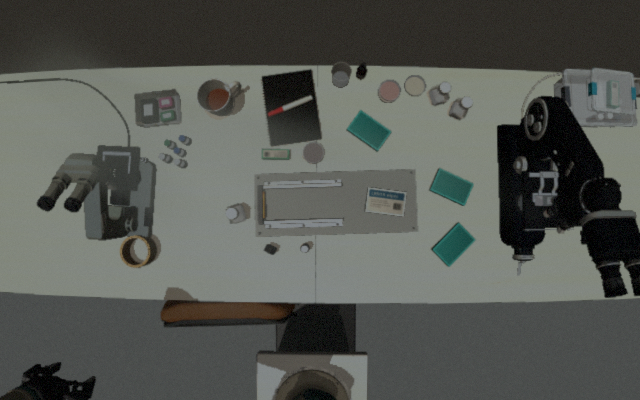

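View pics/side0.png

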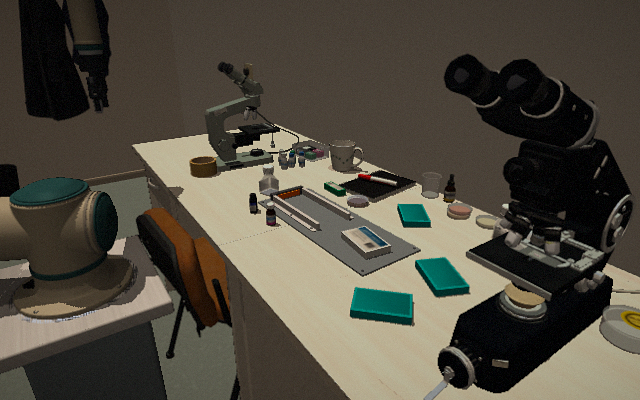

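Top view: the wanted carton is the white/blue one at (386,202). The lookalikes are turquoise cartons at (369,130), (452,187) and (453,245), plus the green slide carton at (276,154). The lane runs left from about x=342 to the orange pad at (263,205). The vial is at (307,247), ink bottle at (271,248), flask at (236,213) and petri dish at (314,152).

```bash
python3 - <<'E'
from h import *
d=np.load("top0.npy",allow_pickle=True).item()
save(d,"crop1.png",(245,160,425,245),4.4)
print(pix2w(d,[(386,202)],.023),pix2w(d,[(255,175),(415,170),(417,233),(258,237),(342,183),(342,223),(264,186),(264,221)],.005))
s=manip.get_image("wrist"); print(np.round(s["T_tool_cam"],3),s["mtx"],s["k1"])
E
```

```text
[[ 0.58693077 -0.20555466  0.023     ]] [[ 0.6626156   0.16851514  0.005     ]
 [ 0.68094931 -0.29295592  0.005     ]
 [ 0.49960988 -0.29795046  0.005     ]
 [ 0.48468739  0.15693882  0.005     ]
 [ 0.64132879 -0.08205316  0.005     ]
 [ 0.52681174 -0.08267258  0.005     ]
 [ 0.63098878  0.14190368  0.005     ]
 [ 0.53055008  0.14033674  0.005     ]]
[[-0.    -0.966 -0.259  0.065]
 [ 1.     0.    -0.001 -0.   ]
 [ 0.001 -0.259  0.966 -0.142]
 [ 0.     0.     0.     1.   ]] [[354.30032942   0.         318.25281361]
 [  0.         354.30032942 197.1453318 ]
 [  0.           0.           1.        ]] -0.04935582216060687
```

View pics/crop1.png

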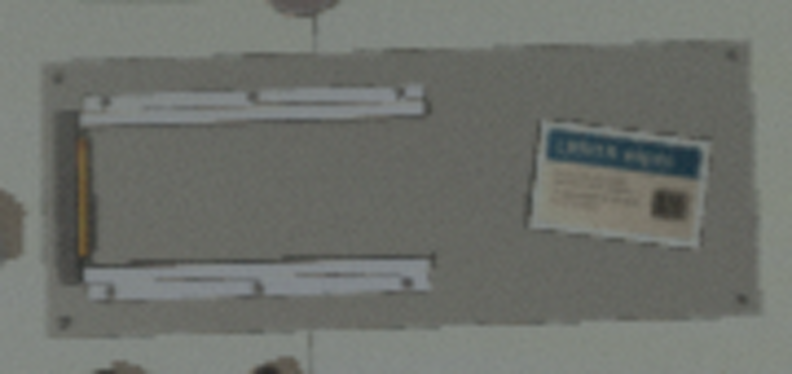

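The crop confirms the choice: white carton with a blue band, centred at about crop (620,183), angled roughly 8–10° to the lane. Next I move over it for a closer measurement.

```bash
cat >> h.py <<'E'
def plan(p,yaw,s=None):
    s=s or manip.get_state(); q=s["ee_rot"]; r=R.from_quat([q[1],q[2],q[3],q[0]])
    c,t=np.cos(np.radians(yaw)),np.sin(np.radians(yaw))
    g=R.from_matrix(np.array([[c,t,0],[t,-c,0],[0,0,-1]]))
    d=r.inv().apply(np.array(p)-s["position"])/.25; a=(r.inv()*g).as_rotvec()/(np.pi/2)
    print("t",round(s["clock"],2),"pos",np.round(s["position"],4),"yaw",round(float(np.degrees(np.arctan2(*r.as_matrix()[[1,0],0]))),2),"F",np.round(s["contact_force"],1),"w",round(s["width"],4),"shift",np.round(d,4),"turn",np.round(a,4))
E
python3 -c "
from h import *
plan([.585,-.2,.28],92)"
python3 -m jog '[{"dx":0.3,"dy":-0.77,"dz":-0.1,"az":0.4},{"dx":0.3,"dy":-0.77,"dz":-0.1,"az":0.4},{"dx":0.3,"dy":-0.77,"dz":-0.1,"az":0.4},{"dx":0.3,"dy":-0.77,"dz":-0.1,"az":0.4},{"dx":0.3,"dy":-0.77,"dz":-0.1,"az":0.4}]'
python3 -c "
from h import *
plan([.585,-.2,.28],92)"
```

```text
t 0.15 pos [0.1686 0.5493 0.2306] yaw 162.94 F [ 0.  -0.6  0.5] w 0.0854 shift [-2.4718 -2.377  -0.1946] turn [-8.000e-04  5.000e-04  7.882e-01]
t 0.15 pos [0.1686 0.5493 0.2306] yaw 162.94 F [ 0.  -0.6  0.5] w 0.0854 shift [-2.4718 -2.377  -0.1946] turn [-8.000e-04  5.000e-04  7.882e-01]schema error: expected keys dx, dy, dz, ax, ay, az, grip
```

```bash

python3 -m jog '[{"dx":-0.6,"dy":-0.57,"dz":-0.08,"ax":0,"ay":0,"az":0.39,"grip":1},{"dx":-0.6,"dy":-0.57,"dz":-0.08,"ax":0,"ay":0,"az":0.39,"grip":1},{"dx":-0.6,"dy":-0.57,"dz":-0.08,"ax":0,"ay":0,"az":0.39,"grip":1},{"dx":-0.6,"dy":-0.57,"dz":-0.08,"ax":0,"ay":0,"az":0.39,"grip":1},{"dx":-0.6,"dy":-0.57,"dz":-0.08,"ax":0,"ay":0,"az":0.39,"grip":1}]'
python3 -c "
from h import *
plan([.585,-.2,.28],92)"
```

```text
clock: 0.57
position: [0.2706, 0.3676, 0.2512]
ee_rot: [0.0, 0.442, 0.897, -0.0]
contact_force: [0.6, 0.7, 0.2]
width: 0.0853
gripper_force: 0.0
t 0.57 pos [0.2706 0.3676 0.2512] yaw 127.55 F [0.6 0.7 0.2] w 0.0853 shift [-2.5667 -0.3868 -0.1143] turn [-1.00e-04  2.00e-04  3.95e-01]
```

```bash

python3 -m jog '[{"dx":-0.82,"dy":-0.12,"dz":-0.04,"ax":0,"ay":0,"az":0.395,"grip":1},{"dx":-0.82,"dy":-0.12,"dz":-0.04,"ax":0,"ay":0,"az":0.395,"grip":1},{"dx":-0.82,"dy":-0.12,"dz":-0.04,"ax":0,"ay":0,"az":0.395,"grip":1},{"dx":-0.82,"dy":-0.12,"dz":-0.04,"ax":0,"ay":0,"az":0.395,"grip":1},{"dx":-0.82,"dy":-0.12,"dz":-0.04,"ax":0,"ay":0,"az":0.395,"grip":1}]' >/dev/null
python3 -c "
from h import *
plan([.585,-.2,.28],92)"
```

```text
t 0.98 pos [0.3727 0.1872 0.2614] yaw 91.94 F [ 0.9  0.1 -0.4] w 0.0855 shift [-1.5767  0.7963 -0.0742] turn [ 0.0002 -0.0001 -0.0006]
```

```bash

python3 -m jog '[{"dx":-0.74,"dy":0.38,"dz":-0.04,"ax":0,"ay":0,"az":0,"grip":1},{"dx":-0.74,"dy":0.38,"dz":-0.04,"ax":0,"ay":0,"az":0,"grip":1},{"dx":-0.74,"dy":0.38,"dz":-0.04,"ax":0,"ay":0,"az":0,"grip":0},{"dx":-0.74,"dy":0.38,"dz":-0.04,"ax":0,"ay":0,"az":0,"grip":0},{"dx":-0.74,"dy":0.38,"dz":-0.04,"ax":0,"ay":0,"az":0,"grip":0}]' >/dev/null
python3 -m jog '[{"dx":-0.83,"dy":0.41,"dz":-0.04,"ax":0,"ay":0,"az":0,"grip":-0.2},{"dx":-0.83,"dy":0.41,"dz":-0.04,"ax":0,"ay":0,"az":0,"grip":-0.2},{"dx":-0.83,"dy":0.41,"dz":-0.04,"ax":0,"ay":0,"az":0,"grip":-0.2},{"dx":-0.83,"dy":0.41,"dz":-0.04,"ax":0,"ay":0,"az":0,"grip":-0.2},{"dx":-0.83,"dy":0.41,"dz":-0.04,"ax":0,"ay":0,"az":0,"grip":-0.2}]' >/dev/null
python3 -m jog '[{"dx":0,"dy":0,"dz":0,"ax":0,"ay":0,"az":0,"grip":-0.2},{"dx":0,"dy":0,"dz":0,"ax":0,"ay":0,"az":0,"grip":-0.2}]' >/dev/null
cat >> h.py <<'E'
def wrist():
    s=manip.get_state(); d=manip.get_image("wrist"); q=s["ee_rot"]
    T=np.eye(4); T[:3,:3]=R.from_quat([q[1],q[2],q[3],q[0]]).as_matrix(); T[:3,3]=s["position"]
    d["world_to_cam"]=np.linalg.inv(T@np.array(d["T_tool_cam"])); return d
E
python3 -c "
from h import *
plan([.585,-.2,.28],92)
d=wrist(); save(d,'w1.png'); np.save('w1.npy',d,allow_pickle=True)"
```

```text
t 1.98 pos [ 0.5747 -0.1767  0.2789] yaw 92.11 F [-0.3  1.  -0. ] w 0.0339 shift [-0.0946  0.0377 -0.0048] turn [-0.0011 -0.0006  0.0012]
```

View pics/w1.png

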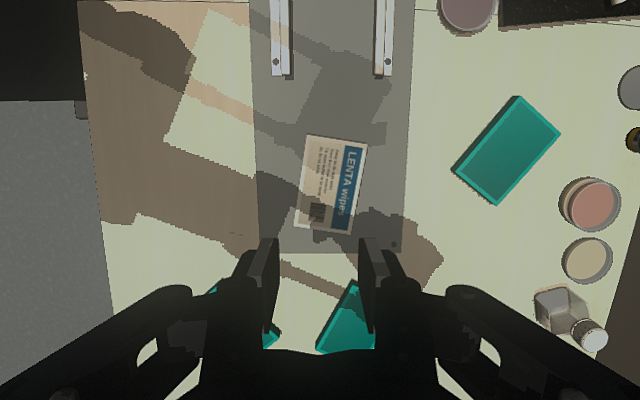

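The wrist view shows the carton corners near (307,134), (368,145), (352,235) and (294,226). The rail ends are at about row 76, with inner feet near columns 293 and 372. I'll enlarge it.

```bash
python3 -c "
from h import *
d=np.load('w1.npy',allow_pickle=True).item(); save(d,'w1c.png',(250,50,415,260),2.8)"
```

```text
(no output)
```

View pics/w1c.png

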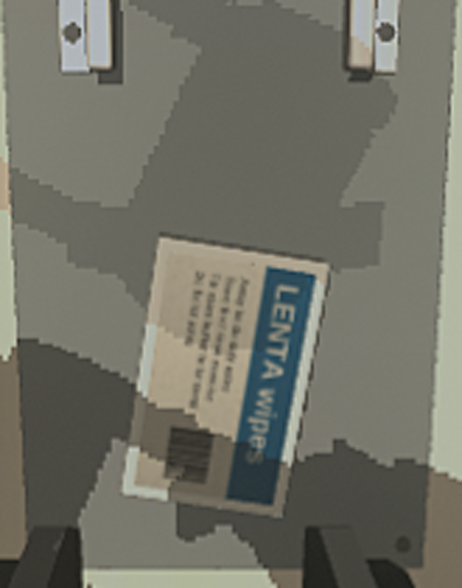

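```bash
python3 - <<'E'
from h import *
d=np.load('w1.npy',allow_pickle=True).item()
f=lambda L:[(250+u/2.8,50+v/2.8) for u,v in L]
c=pix2w(d,f([(162,237),(329,263),(282,518),(122,494)]),.023)[:,:2]
print(c,c.mean(0),[np.linalg.norm(c[i]-c[i-1]) for i in range(4)])
for a in(c[0]-c[3],c[1]-c[2]): print(np.degrees(np.arctan2(a[1],a[0])))
r=pix2w(d,f([(111,67),(350,66),(102,0),(349,0)]),.025)[:,:2]; print("rails",r,r[:2].mean(0))
e=pix2w(d,f([(5,130),(28,560),(452,110),(425,555)]),.005)[:,:2]; print("plate",e, np.degrees(np.arctan2(*(e[0]-e[1])[::-1])),np.degrees(np.arctan2(*(e[2]-e[3])[::-1])))
t=np.load('top0.npy',allow_pickle=True).item()
g=lambda L:[(245+u/4.4,160+v/4.4) for u,v in L]
print("top rail inner",pix2w(t,g([(80,126),(427,114),(85,267),(430,260)]),.025)[:,:2],"pad",pix2w(t,g([(89,138),(91,257)]),.027)[:,:2])
print("plate",pix2w(t,g([(42,63),(748,42),(762,315),(47,337)]),.005)[:,:2])
print("carton",pix2w(t,g([(543,120),(710,142),(698,248),(529,228)]),.023)[:,:2])
E
```

```text
[[ 0.56141508 -0.14667376]
 [ 0.62848191 -0.15445234]
 [ 0.61622492 -0.26367432]
 [ 0.54758151 -0.25534394]] [ 0.58842585 -0.20503609] [np.float64(0.10954713628241831), np.float64(0.0675164151488337), np.float64(0.10990757248280324), np.float64(0.06914704075684922)]
82.74534570096706
83.59700772098361
rails [[ 0.54015544 -0.08299923]
 [ 0.63101322 -0.07918419]
 [ 0.53632004 -0.05900187]
 [ 0.62892956 -0.05549057]] [ 0.58558433 -0.08109171]
plate [[ 0.49593102 -0.10741056]
 [ 0.504378   -0.29521121]
 [ 0.67653813 -0.09273599]
 [ 0.68417198 -0.2861102 ]] 92.5753373509859 92.26069867931263
top rail inner [[ 0.62177694  0.14110953]
 [ 0.63118995 -0.08118194]
 [ 0.53152558  0.13649135]
 [ 0.53791161 -0.0835963 ]] pad [[0.61396032 0.13489387]
 [0.53793683 0.13244679]]
plate [[ 0.66458364  0.16987119]
 [ 0.68227069 -0.29296694]
 [ 0.5036542  -0.30137711]
 [ 0.48577751  0.16361956]]
carton [[ 0.62814057 -0.15575608]
 [ 0.61492476 -0.26349657]
 [ 0.54679678 -0.25554691]
 [ 0.55882441 -0.14690745]]
```

```bash
python3 -c "
from h import *
plan([.578,-.286,.06],83.2)"
```

```text
t 2.03 pos [ 0.5739 -0.1751  0.2792] yaw 92.2 F [-0.2 -0.  -0.2] w 0.0346 shift [-0.4456  0.0009  0.8761] turn [-0.0013 -0.001   0.1   ]
```

```bash

python3 -m jog '[{"dx":-0.446,"dy":0,"dz":0.3,"ax":0,"ay":0,"az":0.1,"grip":-0.2},{"dx":-0.446,"dy":0,"dz":0.3,"ax":0,"ay":0,"az":0.1,"grip":-0.2},{"dx":-0.446,"dy":0,"dz":0.3,"ax":0,"ay":0,"az":0.1,"grip":-0.2},{"dx":-0.446,"dy":0,"dz":0.6,"ax":0,"ay":0,"az":0.1,"grip":-0.2},{"dx":-0.446,"dy":0,"dz":0.6,"ax":0,"ay":0,"az":0.1,"grip":-0.2}]' >/dev/null
python3 -m jog '[{"dx":0,"dy":0,"dz":0.1,"ax":0,"ay":0,"az":0,"grip":-0.2},{"dx":0,"dy":0,"dz":0.2,"ax":0,"ay":0,"az":0,"grip":-0.2},{"dx":0,"dy":0,"dz":0.27,"ax":0,"ay":0,"az":0,"grip":-0.2},{"dx":0,"dy":0,"dz":0.27,"ax":0,"ay":0,"az":0,"grip":-0.2}]' >/dev/null
python3 -c "
from h import *
plan([.578,-.286,.010],83.2)"
```

```text
t 2.78 pos [ 0.5755 -0.2824  0.0589] yaw 83.37 F [-0.9  1.3 -0.8] w 0.0341 shift [-0.014   0.0132  0.1954] turn [-0.0052 -0.0029  0.0019]
```

```bash

python3 -m jog '[{"dx":-0.014,"dy":0.013,"dz":0.08,"ax":0,"ay":0,"az":0,"grip":-0.2},{"dx":-0.014,"dy":0.013,"dz":0.14,"ax":0,"ay":0,"az":0,"grip":-0.2},{"dx":-0.014,"dy":0.013,"dz":0.19,"ax":0,"ay":0,"az":0,"grip":-0.2},{"dx":-0.014,"dy":0.013,"dz":0.19,"ax":0,"ay":0,"az":0,"grip":-0.2}]' >/dev/null
python3 -c "
from h import *
plan([.578,-.286,.010],83.2)
d=wrist(); save(d,'w2.png'); np.save('w2.npy',d,allow_pickle=True)"
```

```text
t 3.12 pos [ 0.5804 -0.2879  0.0144] yaw 83.36 F [ 0.4  0.2 -0.9] w 0.0339 shift [ 0.0065 -0.0104  0.0178] turn [-0.0019 -0.0011  0.0018]
```

View pics/w2.png

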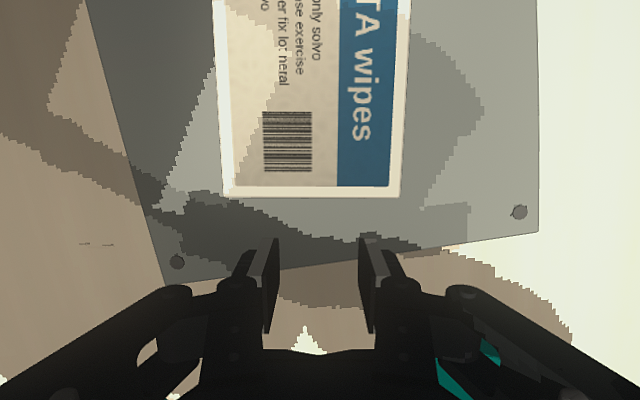

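The fingers are centred behind the trailing end (carton mid u≈314, finger mid ≈319), with the edge square to the tool within 1°. Now I make contact.

```bash

python3 -m jog '[{"dx":0,"dy":-0.006,"dz":0.016,"ax":0,"ay":0,"az":0,"grip":-0.2},{"dx":0.03,"dy":-0.006,"dz":0.016,"ax":0,"ay":0,"az":0,"grip":-0.2},{"dx":0.06,"dy":-0.006,"dz":0.016,"ax":0,"ay":0,"az":0,"grip":-0.2},{"dx":0.08,"dy":-0.006,"dz":0.016,"ax":0,"ay":0,"az":0,"grip":-0.2},{"dx":0.08,"dy":-0.006,"dz":0.016,"ax":0,"ay":0,"az":0,"grip":-0.2}]' >/dev/null
cat >> h.py <<'E'
M=np.array([.585,-.0815]); LY=92.3
U=np.array([np.cos(np.radians(LY)),np.sin(np.radians(LY))]); V=np.array([-U[1],U[0]])
def lane(p): return np.array([(p-M)@U,(p-M)@V])
def cart(th,x,y,off=.066):  # TCP for carton centre (lane x,y) heading th (deg, lane)
    a=np.radians(LY+th); return M+x*U+y*V-off*np.array([np.cos(a),np.sin(a)])
def edge(name):  # trailing edge and carton orientation from a wrist image
    d=wrist(); np.save(name+'.npy',d,allow_pickle=True); save(d,name+'.png'); return d
E
python3 -c "
from h import *
for th,x,y in [(-9.3,-.119,.002),(-7,-.107,.002),(-4.7,-.095,.001),(-2.3,-.083,0),(0,-.071,0)]: plan([*cart(th,x,y),.010],LY+th)
d=edge('w3')"
```

```text
t 3.58 pos [ 0.5827 -0.2684  0.0121] yaw 83.36 F [ 0.2  0.7 -0.1] w 0.0341 shift [ 0.0084 -0.0131  0.0082] turn [ 0.0005 -0.0001  0.004 ]
t 3.58 pos [ 0.5827 -0.2684  0.0121] yaw 83.36 F [ 0.2  0.7 -0.1] w 0.0341 shift [ 0.0559 -0.01    0.0082] turn [ 0.0005 -0.0001 -0.0216]
t 3.58 pos [ 0.5827 -0.2684  0.0121] yaw 83.36 F [ 0.2  0.7 -0.1] w 0.0341 shift [ 0.1045 -0.0029  0.0082] turn [ 0.0005 -0.0001 -0.0471]
t 3.58 pos [ 0.5827 -0.2684  0.0121] yaw 83.36 F [ 0.2  0.7 -0.1] w 0.0341 shift [0.1536 0.0046 0.0083] turn [ 0.0005 -0.0001 -0.0738]
t 3.58 pos [ 0.5827 -0.2684  0.0121] yaw 83.36 F [ 0.2  0.7 -0.1] w 0.0341 shift [0.2025 0.0076 0.0083] turn [ 0.0005 -0.0001 -0.0993]
```

View pics/w3.png

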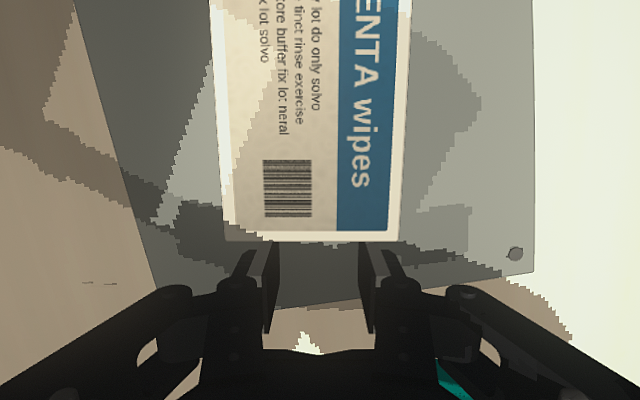

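The finger tips (row ≈243) are almost at the trailing edge (row ≈240), which is square to the tool. The carton mid is u≈312, so I shift slightly left and start the steered push.

```bash

python3 -m jog '[{"dx":0,"dy":-0.011,"dz":0.006,"ax":0,"ay":0,"az":0,"grip":-0.2},{"dx":0.03,"dy":-0.011,"dz":0.006,"ax":0,"ay":0,"az":-0.008,"grip":-0.2},{"dx":0.06,"dy":-0.009,"dz":0.006,"ax":0,"ay":0,"az":-0.02,"grip":-0.2},{"dx":0.09,"dy":-0.005,"dz":0.006,"ax":0,"ay":0,"az":-0.035,"grip":-0.2},{"dx":0.11,"dy":-0.002,"dz":0.006,"ax":0,"ay":0,"az":-0.047,"grip":-0.2}]'
python3 -c "
from h import *
for th,x,y in [(-4.7,-.095,.001),(-2.3,-.083,0),(0,-.071,0),(0,-.061,0)]: plan([*cart(th,x,y),.010],LY+th)
d=edge('w4')"
```

```text
clock: 4.05
position: [0.5852, -0.2414, 0.0097]
ee_rot: [-0.0, 0.721, 0.693, 0.0]
contact_force: [0.5, -1.7, -0.9]
width: 0.0344
gripper_force: 0.4
t 4.05 pos [ 0.5852 -0.2414  0.0097] yaw 87.66 F [ 0.5 -1.7 -0.9] w 0.0344 shift [-0.004  -0.0005 -0.0011] turn [-0.0001 -0.0003  0.0007]
t 4.05 pos [ 0.5852 -0.2414  0.0097] yaw 87.66 F [ 0.5 -1.7 -0.9] w 0.0344 shift [ 0.0444  0.0107 -0.001 ] turn [-0.0001 -0.0003 -0.026 ]
t 4.05 pos [ 0.5852 -0.2414  0.0097] yaw 87.66 F [ 0.5 -1.7 -0.9] w 0.0344 shift [ 0.0929  0.0174 -0.001 ] turn [-0.0001 -0.0003 -0.0516]
t 4.05 pos [ 0.5852 -0.2414  0.0097] yaw 87.66 F [ 0.5 -1.7 -0.9] w 0.0344 shift [ 0.1328  0.0141 -0.001 ] turn [-0.0001 -0.0003 -0.0516]
```

View pics/w4.png

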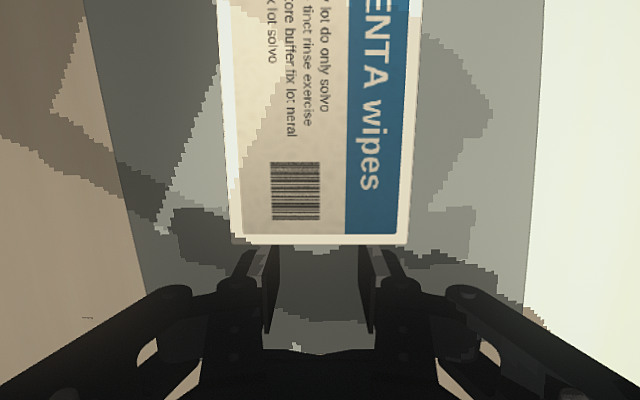

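The carton is in contact, square and centred (corners (231,243) and (407,244)). I continue the curve and then go straight.

```bash

python3 -m jog '[{"dx":0.025,"dy":0.006,"dz":0,"ax":0,"ay":0,"az":-0.013,"grip":-0.2},{"dx":0.05,"dy":0.011,"dz":0,"ax":0,"ay":0,"az":-0.026,"grip":-0.2},{"dx":0.075,"dy":0.015,"dz":0,"ax":0,"ay":0,"az":-0.04,"grip":-0.2},{"dx":0.1,"dy":0.017,"dz":0,"ax":0,"ay":0,"az":-0.052,"grip":-0.2},{"dx":0.12,"dy":0.016,"dz":0,"ax":0,"ay":0,"az":-0.052,"grip":-0.2}]'
python3 -c "
from h import *
for th,x,y in [(0,-.061,0),(0,-.021,0)]: plan([*cart(th,x,y),.010],LY+th)
d=edge('w5')
t=grab('top'); np.save('top5.npy',t,allow_pickle=True); a=cv2.resize(t['img'][160:245,245:425,::-1],None,fx=4.2,fy=4.2,interpolation=cv2.INTER_CUBIC)
b=d['img'][:200,120:520,::-1]; b=cv2.resize(b,(400,200)); o=np.zeros((a.shape[0]+200,a.shape[1],3),np.uint8); o[:a.shape[0]]=a; o[a.shape[0]:,:400]=b; cv2.imwrite('pics/m5.png',o); print(o.shape)"
```

```text
clock: 4.52
position: [0.5905, -0.2118, 0.0097]
ee_rot: [-0.0, 0.693, 0.721, 0.0]
contact_force: [-0.5, -0.1, 0.6]
width: 0.0342
gripper_force: 0.3
t 4.52 pos [ 0.5905 -0.2118  0.0097] yaw 92.28 F [-0.5 -0.1  0.6] w 0.0342 shift [ 0.0138 -0.0012 -0.0012] turn [-0.     -0.0002 -0.0002]
t 4.52 pos [ 0.5905 -0.2118  0.0097] yaw 92.28 F [-0.5 -0.1  0.6] w 0.0342 shift [ 0.1738 -0.0012 -0.0011] turn [-0.     -0.0002 -0.0002]
(557, 756, 3)
```

View pics/m5.png

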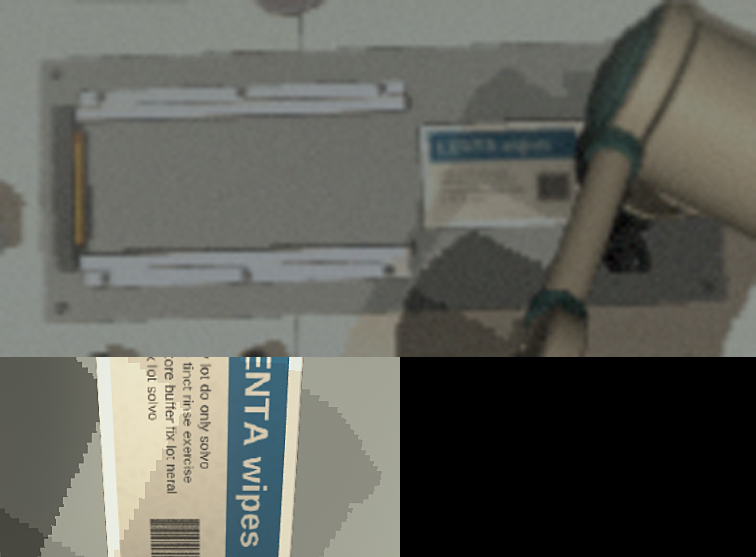

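The carton is aligned, with its leading edge at crop (421,127)–(425,227). The gaps to the rail mouth's inner edges (rows 108 and 247) are equal at about 19–20 px. I push straight and track the carton in the wrist image by template matching.

```bash
cat >> h.py <<'E'
def track(name):
    a=np.load('w4.npy',allow_pickle=True).item()['img']; d=edge(name); b=d['img']
    for (x0,y0,x1,y1) in [(225,150,412,240),(340,20,420,140)]:
        m=cv2.matchTemplate(b,a[y0:y1,x0:x1],cv2.TM_CCOEFF_NORMED); _,v,_,l=cv2.minMaxLoc(m); print("patch shift",l[0]-x0,l[1]-y0,round(v,2))
    s=manip.get_state(); print("TCP lane",np.round(lane(s["position"][:2]),4))
    plan([*cart(0,.165,0),.010],LY,s)
E
python3 -c "
from h import *
track('w5b')"
python3 -m jog '[{"dx":0.03,"dy":-0.0005,"dz":0,"ax":0,"ay":0,"az":0,"grip":-0.2},{"dx":0.06,"dy":-0.001,"dz":0,"ax":0,"ay":0,"az":0,"grip":-0.2},{"dx":0.09,"dy":-0.001,"dz":0,"ax":0,"ay":0,"az":0,"grip":-0.2},{"dx":0.12,"dy":-0.001,"dz":0,"ax":0,"ay":0,"az":0,"grip":-0.2},{"dx":0.14,"dy":-0.001,"dz":0,"ax":0,"ay":0,"az":0,"grip":-0.2}]'
python3 -c "
from h import *
track('w6')"
```

```text
patch shift 0 -2 0.96
patch shift 1 -2 0.98
TCP lane [-0.1306  0.    ]
t 4.67 pos [ 0.5902 -0.212   0.0097] yaw 92.24 F [ 0.6 -0.7 -0.7] w 0.0342 shift [ 9.183e-01 -1.000e-03 -6.000e-04] turn [-0.0002 -0.0003 -0.0007]
clock: 5.08
position: [0.5886, -0.1766, 0.0098]
ee_rot: [-0.0, 0.693, 0.721, 0.0]
contact_force: [-0.5, -1.1, -0.2]
width: 0.0347
gripper_force: 0.4
patch shift 0 0 0.97
patch shift -1 0 0.98
TCP lane [-0.0943  0.0004]
t 5.13 pos [ 0.5884 -0.1757  0.0098] yaw 92.24 F [-0.8 -0.3  0.8] w 0.034 shift [7.732e-01 7.000e-04 1.000e-04] turn [-0.0003 -0.0007 -0.0007]
```

```bash

python3 -m jog '[{"dx":0.03,"dy":0.0005,"dz":0,"ax":0,"ay":0,"az":0,"grip":-0.2},{"dx":0.065,"dy":0.001,"dz":0,"ax":0,"ay":0,"az":0,"grip":-0.2},{"dx":0.1,"dy":0.001,"dz":0,"ax":0,"ay":0,"az":0,"grip":-0.2},{"dx":0.135,"dy":0.001,"dz":0,"ax":0,"ay":0,"az":0,"grip":-0.2},{"dx":0.16,"dy":0.001,"dz":0,"ax":0,"ay":0,"az":0,"grip":-0.2}]'>/dev/null
python3 -c "
from h import *
track('w7'); t=grab('top'); cv2.imwrite('pics/m7.png',cv2.resize(t['img'][160:245,245:425,::-1],None,fx=4.4,fy=4.4,interpolation=cv2.INTER_CUBIC))"
```

```text
patch shift -1 0 0.98
patch shift -1 0 0.99
TCP lane [-0.054   0.0001]
t 5.6 pos [ 0.5871 -0.1354  0.0098] yaw 92.24 F [-0.1  1.2 -0.9] w 0.0343 shift [ 6.118e-01 -2.000e-04 -1.000e-04] turn [-0.0004 -0.0009 -0.0006]
```

View pics/m7.png

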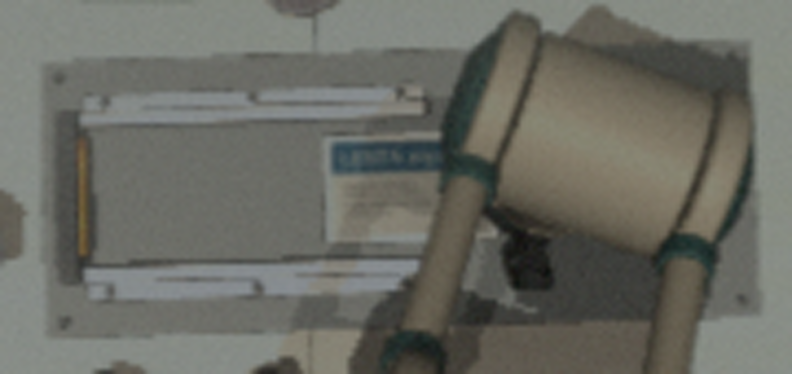

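The carton is inside the lane with equal gaps: its rows run 137–242, against rail inner edges at about 118 and 262. I keep going.

```bash

python3 -m jog '[{"dx":0.03,"dy":0,"dz":0,"ax":0,"ay":0,"az":0,"grip":-0.2},{"dx":0.07,"dy":0,"dz":0,"ax":0,"ay":0,"az":0,"grip":-0.2},{"dx":0.11,"dy":0,"dz":0,"ax":0,"ay":0,"az":0,"grip":-0.2},{"dx":0.15,"dy":0,"dz":0,"ax":0,"ay":0,"az":0,"grip":-0.2},{"dx":0.18,"dy":0,"dz":0,"ax":0,"ay":0,"az":0,"grip":-0.2}]'>/dev/null
python3 -c "
from h import *
track('w8')"
```

```text
patch shift -1 0 0.98
patch shift -1 0 0.99
TCP lane [-0.0086  0.0002]
t 6.12 pos [ 0.5852 -0.0901  0.0097] yaw 92.25 F [-0.2  0.1 -1. ] w 0.0342 shift [ 4.303e-01  2.000e-04 -5.000e-04] turn [-0.0005 -0.001  -0.0006]
```

```bash

python3 -m jog '[{"dx":0.03,"dy":0,"dz":0,"ax":0,"ay":0,"az":0,"grip":-0.2},{"dx":0.07,"dy":0,"dz":0,"ax":0,"ay":0,"az":0,"grip":-0.2},{"dx":0.11,"dy":0,"dz":0,"ax":0,"ay":0,"az":0,"grip":-0.2},{"dx":0.15,"dy":0,"dz":0,"ax":0,"ay":0,"az":0,"grip":-0.2},{"dx":0.18,"dy":0,"dz":0,"ax":0,"ay":0,"az":0,"grip":-0.2}]'>/dev/null
python3 -c "
from h import *
track('w9')"
```

```text
patch shift -1 0 0.98
patch shift -1 0 0.99
TCP lane [ 0.0362 -0.    ]
t 6.58 pos [ 0.5836 -0.0453  0.0097] yaw 92.24 F [-0.2  0.9  0.2] w 0.034 shift [ 0.251  -0.0004 -0.0007] turn [-0.0004 -0.0009 -0.0006]
```

```bash

python3 -m jog '[{"dx":0.03,"dy":0,"dz":0,"ax":0,"ay":0,"az":0,"grip":-0.2},{"dx":0.07,"dy":0,"dz":0,"ax":0,"ay":0,"az":0,"grip":-0.2},{"dx":0.11,"dy":0,"dz":0,"ax":0,"ay":0,"az":0,"grip":-0.2},{"dx":0.15,"dy":0,"dz":0,"ax":0,"ay":0,"az":0,"grip":-0.2},{"dx":0.18,"dy":0,"dz":0,"ax":0,"ay":0,"az":0,"grip":-0.2}]'>/dev/null
python3 -m jog '[{"dx":0.01,"dy":0,"dz":0,"ax":0,"ay":0,"az":0,"grip":-0.2},{"dx":0.02,"dy":0,"dz":0,"ax":0,"ay":0,"az":0,"grip":-0.2},{"dx":0.03,"dy":0,"dz":0,"ax":0,"ay":0,"az":0,"grip":-0.2},{"dx":0.036,"dy":0,"dz":0,"ax":0,"ay":0,"az":0,"grip":-0.2},{"dx":0.036,"dy":0,"dz":0,"ax":0,"ay":0,"az":0,"grip":-0.2}]'
python3 -c "
from h import *
track('w10')"
```

```text
clock: 7.42
position: [0.582, 0.0063, 0.0098]
ee_rot: [-0.0, 0.694, 0.72, 0.0]
contact_force: [-0.8, 0.1, -0.6]
width: 0.034
gripper_force: 0.0
patch shift -1 0 0.97
patch shift -1 0 0.99
TCP lane [ 0.0877 -0.0005]
t 7.47 pos [0.582  0.0062 0.0098] yaw 92.18 F [-0.1 -0.2 -0.4] w 0.0341 shift [ 0.0452 -0.0021 -0.0009] turn [ 0.     -0.0002 -0.0013]
```

Remaining travel is about 11 mm, so I creep forward and watch for the stop force.

```bash

python3 -m jog '[{"dx":0.006,"dy":0,"dz":0,"ax":0,"ay":0,"az":0,"grip":-0.2},{"dx":0.012,"dy":0,"dz":0,"ax":0,"ay":0,"az":0,"grip":-0.2},{"dx":0.018,"dy":0,"dz":0,"ax":0,"ay":0,"az":0,"grip":-0.2},{"dx":0.024,"dy":0,"dz":0,"ax":0,"ay":0,"az":0,"grip":-0.2},{"dx":0.028,"dy":0,"dz":0,"ax":0,"ay":0,"az":0,"grip":-0.2}]'
python3 -m jog '[{"dx":0.004,"dy":0,"dz":0,"ax":0,"ay":0,"az":0,"grip":-0.2},{"dx":0.008,"dy":0,"dz":0,"ax":0,"ay":0,"az":0,"grip":-0.2},{"dx":0.008,"dy":0,"dz":0,"ax":0,"ay":0,"az":0,"grip":-0.2}]'
python3 -c "
from h import *
track('w11')"
```

```text
clock: 7.88
position: [0.5817, 0.0132, 0.0098]
ee_rot: [-0.0, 0.693, 0.721, 0.0]
contact_force: [-0.3, -1.3, -1.1]
width: 0.034
gripper_force: 0.3
clock: 8.13
position: [0.5816, 0.0154, 0.0098]
ee_rot: [-0.0, 0.693, 0.721, 0.0]
contact_force: [0.1, -0.3, -0.6]
width: 0.0338
gripper_force: 0.0
patch shift -1 0 0.98
patch shift -1 0 1.0
TCP lane [ 0.0969 -0.0005]
t 8.18 pos [0.5816 0.0154 0.0098] yaw 92.2 F [-0.2 -0.6  0.1] w 0.0342 shift [ 0.0083 -0.0019 -0.0009] turn [-0.     -0.0002 -0.0011]
```

```bash

for i in 1; do python3 -m jog '[{"dx":0.004,"dy":0,"dz":0,"ax":0,"ay":0,"az":0,"grip":-0.2},{"dx":0.008,"dy":0,"dz":0,"ax":0,"ay":0,"az":0,"grip":-0.2},{"dx":0.008,"dy":0,"dz":0,"ax":0,"ay":0,"az":0,"grip":-0.2}]' | grep -E "pos|contact|grip"; done
python3 -m jog '[{"dx":0.004,"dy":0,"dz":0,"ax":0,"ay":0,"az":0,"grip":-0.2},{"dx":0.008,"dy":0,"dz":0,"ax":0,"ay":0,"az":0,"grip":-0.2},{"dx":0.008,"dy":0,"dz":0,"ax":0,"ay":0,"az":0,"grip":-0.2}]' | grep -E "pos|contact|grip"
```

```text
position: [0.5816, 0.0173, 0.0098]
contact_force: [0.5, 0.2, 0.5]
gripper_force: 0.0
position: [0.5817, 0.0179, 0.0099]
contact_force: [0.2, -4.8, 0.3]
gripper_force: 2.4
```

Stop contact is confirmed: the force rose to 4.8 N at the predicted position. I retreat and lift.

```bash

python3 -m jog '[{"dx":-0.02,"dy":0,"dz":0,"ax":0,"ay":0,"az":0,"grip":-0.2},{"dx":-0.08,"dy":0,"dz":0,"ax":0,"ay":0,"az":0,"grip":-0.2},{"dx":-0.15,"dy":0,"dz":0,"ax":0,"ay":0,"az":0,"grip":-0.2},{"dx":-0.2,"dy":0,"dz":-0.15,"ax":0,"ay":0,"az":0,"grip":-0.2},{"dx":-0.2,"dy":0,"dz":-0.3,"ax":0,"ay":0,"az":0,"grip":-0.2}]'>/dev/null
python3 -m jog '[{"dx":0,"dy":0,"dz":-0.16,"ax":0,"ay":0,"az":0,"grip":-0.2},{"dx":0,"dy":0,"dz":-0.32,"ax":0,"ay":0,"az":0,"grip":-0.2},{"dx":0,"dy":0,"dz":-0.5,"ax":0,"ay":0,"az":0,"grip":-0.2},{"dx":0,"dy":0,"dz":-0.5,"ax":0,"ay":0,"az":0,"grip":-0.2},{"dx":0,"dy":0,"dz":-0.5,"ax":0,"ay":0,"az":0,"grip":-0.2}]'
python3 - <<'E'
from h import *
d=edge('w12'); t=grab('top'); np.save('top12.npy',t,allow_pickle=True)
# predicted home corners vs blue band: compare edges of carton by intensity in the rectified lane view
H=[];xs=np.arange(.03,.23,.0005);ys=np.arange(.05,-.05,-.0005)
g=np.array([[*(M+x*U+y*V),.023] for y in ys for x in xs])
uv=w2pix(d,g).astype(np.float32).reshape(len(ys),len(xs),2)
im=cv2.remap(d['img'],uv[:,:,0],uv[:,:,1],cv2.INTER_LINEAR)
b=(im[:,:,2].astype(int)-im[:,:,0]>25); yy,xx=np.where(b); print("blue x",np.percentile(xs[xx],[1,99]),"y",np.percentile(ys[yy],[1,99]),len(xx))
o=(im[:,:,0].astype(int)-im[:,:,2]>70); yy,xx=np.where(o); 
if len(xx): print("orange x",np.percentile(xs[xx],[1,99]),"y",np.percentile(ys[yy],[1,99]),len(xx))
a=np.polyfit(xs[np.where(b)[1]],ys[np.where(b)[0]],1); print("slope deg",np.degrees(a[0]))
E
```

```text
clock: 9.52
position: [0.5853, -0.0309, 0.2135]
ee_rot: [0.003, 0.693, 0.721, 0.003]
contact_force: [-0.3, 0.5, 0.2]
width: 0.0346
gripper_force: 0.0
blue x [0.1165 0.201 ] y [-0.03  -0.011] 5090
slope deg -0.19825904936008046
```

```bash
python3 - <<'E'
from h import *
for n in('top12','top0'):
    d=np.load(n+'.npy',allow_pickle=True).item()
    xs=np.arange(-.2,.24,.0005);ys=np.arange(.06,-.06,-.0005)
    g=np.array([[*(M+x*U+y*V),.023] for y in ys for x in xs])
    uv=w2pix(d,g).astype(np.float32).reshape(len(ys),len(xs),2)
    im=cv2.remap(d['img'],uv[:,:,0],uv[:,:,1],cv2.INTER_LINEAR).astype(int)
    for nm,b in(("blue",im[:,:,2]-im[:,:,0]>20),("orange",im[:,:,0]-im[:,:,2]>55)):
        yy,xx=np.where(b)
        if len(xx): print(n,nm,np.percentile(xs[xx],[2,98]),np.percentile(ys[yy],[2,98]),len(xx))
    r=im[int(.05/.0005):int(.07/.0005)].mean(0); i0=int((.19+.2)/.0005)
    if n=='top12': print([(round(float(xs[i]),3),r[i].astype(int).tolist()) for i in range(i0,len(xs),5)])
E
```

```text
top12 blue [0.1785 0.213 ] [-0.0285  -0.01411] 662
[(0.19, [121, 118, 107]), (0.193, [122, 119, 107]), (0.195, [121, 118, 107]), (0.198, [123, 119, 108]), (0.2, [121, 119, 107]), (0.203, [122, 120, 108]), (0.205, [123, 120, 108]), (0.208, [123, 121, 109]), (0.21, [126, 125, 114]), (0.213, [130, 131, 120]), (0.215, [131, 134, 125]), (0.218, [129, 132, 126]), (0.22, [125, 122, 111]), (0.223, [113, 99, 73]), (0.225, [80, 73, 60]), (0.228, [73, 71, 66]), (0.23, [75, 74, 71]), (0.233, [75, 74, 71]), (0.235, [74, 75, 71]), (0.238, [79, 80, 76])]
top0 blue [-0.172 -0.079] [-0.032 -0.005] 5125
```

The white carton face runs straight into the orange pad with no gap, lies on the centre line and is within 0.2° of the lane. I'm handing it in.

```bash
python3 -c "
from rig import manip
print(manip.sign_off())"
```

```text
the job is handed in; nothing more can be done
None
```

I pushed the carton down the lane until its end met the orange stop (4.8 N contact). It was centred and within 0.2° of the lane, and the arm was clear when I handed in at about 9.6 s; sign-off returned no verdict.

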